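# Shut and lock the filter hatch of the paint-fume extractor

## Task

The filter hatch of the paint-fume extractor has been left open. With the fingertips push it down shut on its seal, then set the fingertips in the slot of the round quarter-turn catch and turn it clockwise to its stop, so that the hatch is drawn down and locked. Do not turn the catch before the hatch is shut, do not lift the hatch further open, and leave the jar, the bottle and the model truck where they stand.

Things in the scene. Friction and masses are not known exactly. Their poses are not given: they have to be found in the camera images.
- extractor: grey sheet-metal bench extractor 270 (x) x 360 (y) x 120 mm high, fixed to the bench. Origin: centre of its underside, on the bench; z up, its front with the louvres faces its own -x (roughly the robot). The hatch lies over the right-hand part of its flat top (deck at 120 mm); the left strip of the deck carries a small speed knob and a switch, up to 16 mm high
- hatch (a joint): hinge angle of the hatch, rad: 0 = flat and drawn down to its locked height, about 0.015 to 0.03 = shut, resting on its foam seal (front edge 3 to 6 mm proud; the seal springs back, about 2 N per mm), starts at 0.5 to 0.85 = open. The hinge is stiff and the hatch stays where it is left; a push of 1 to 3 N on its free edge closes it
- hatch_hinge (a point): middle of the hinge line, which runs along the extractor's y axis near its back, 130.5 mm above the bench. Turns with the hatch: -x points from hinge to free edge, z out of the outer face. The hatch is a white rigid panel 12 mm thick (outer face at z = +6 mm), 220 mm wide (y -110 to +110), reaching from x = -5 to x = -215 mm
- hatch_edge (a point): middle of the hatch's free edge, on the outer face (hatch_hinge frame: x -215, y 0, z +6 mm)
- catch (a joint): turn of the catch, rad: 0 = unlocked (slot parallel to the hatch's free edge), grows clockwise seen from outside, 1.571 = hard stop = locked (slot square to the edge). Starts at 0 to 0.2; turns stiffly (0.1 to 0.3 N m), stays where left. From about 0.8 rad its cam tongue runs under the front flange and draws the hatch down to about 0. It catches only if the hatch is shut on its seal first
- catch_slot (a point): centre of the catch, on its axis, level with its face (hatch_hinge frame: x -152, y 0, z +6 mm). The catch is a bright metal disc of 86 mm diameter set flush in the hatch's outer face, with a straight slot across its middle: 32 mm wide, 74 mm long, 16 mm deep, ends and floor closed. The point turns with the catch: y runs along the slot, z out of the face
- paint_jar_mid (a point): centre of a small loose paint jar, 36 mm diameter, 48 mm high, standing on the left strip of the deck; leave alone
- thinner_mid (a point): centre of a loose thinner bottle, 52 mm diameter, 125 mm high, standing on the bench to the right of the extractor; leave alone
- model_truck_mid (a point): centre of a loose plastic model truck, 125 x 52 x 57 mm high, on the bench to the left of the extractor; leave alone

How it is judged:
By the outcome, as a careful person would: the job done as asked, in the order asked, and still so for the second after the job is handed in, with the robot touching nothing.
It also fails if it takes over 45 s, if anything falls off the work surface, if the arm or the gripper's body presses on something with over 40 N, if the wrist force passes 120 N, or if a joint passes its speed limit or range.

## Robot

A 6-joint arm with a two-finger parallel gripper is mounted at the origin on the work surface. World frame = base frame: x ahead of the robot, y to its left, z up, the work surface at z = 0. Lengths are in m, angles in rad, forces in N, time in s.
With the tool pointing down it reaches from about 0.35 to 0.725 m from the base axis. Payload 6 kg.
Tool frame: the origin (TCP) lies at the very end of the fingers, on their centre line; the grasp point (between the pads) lies 19 mm behind it; x points along the fingers, y is the direction in which the jaws open and shut, and the axes are right-handed (so a half turn about x gives the same grasp; the last joint's range is limited). The gripper opens to 85 mm and grips with 20 to 120 N. Pads are 22 mm wide; open, the fingers measure 114 mm over their backs; the gripper's body (76 mm by 85 mm) begins 54 mm behind the grasp point. The pads swing forward as they close: fully open they stand 13 mm farther back than shut.
Start: joints at [1.577, 0.04, 0.085, 0, -1.615, -0.334], TCP at [0.193, 0.568, 0.231] pointing down, gripper open.
Joint ranges: [-2.56, 2.56], [-1.29, 2.01], [-1.08, 1.49], [-3.29, 1.98], [-2.81, -0.18], [-2.99, 2.99]. Speed limits (rad/s): [2.57, 2.57, 3.01, 3.14, 3.14, 3.14].

## Interface

Orientations are given as a unit quaternion [w, x, y, z].
In Python, from rig import get_obs, imaging, ticket gives the robot as it stands.
- The arm moves only by the shell command python3 -m pendant 'ROWS' [FORCE]. ROWS is JSON, a list of rows, each an object of numbers: "dx", "dy", "dz": the shift along the tool's x, y, z in m; "spin": the turn about the tool's x in degrees; "hand": the opening, from -1 (shut) to 1 (fully open), so that 0 is half open. A call has 1 to 20 rows; each row is the pose to reach, as a shift and turn from the pose measured when the call began, along the tool's axes at that moment; what a row does not reach only later rows make up. A row lasts 1/12 s, in which the tool goes at most 41.7 mm and 7.16 degrees, less where a joint would pass 70% of its speed; a pose out of reach is approached as far as the arm can. A call with a gripper value outside its range is refused whole. The fingers move at their own pace and stop on an object; FORCE is the grip in N (left out, the last holds). Time passes only in rows, so rows that repeat a pose let the fingers close. It gives the time, the measured TCP pose, the force and the opening at its end, in the units of the state.
- get_obs(): the state, without advancing time (a new reading comes with each control period).
- imaging.get_image(name): name is "scene" or "top" or "wrist"; returns the picture (420x560x3 uint8, red, green, blue); there is no depth.
- imaging.get_calibration(name): a dict with "intrinsics" (3x3 intrinsics, pixels), "dist_coeffs" ([k1, k2, p1, p2, k3] as OpenCV has them; the pictures are not rectified), "R" (3x3) and "t" (3): a world point X has camera coordinates R X + t. Camera axes: x right, y down, z forward; pixel columns grow to the right and rows downward; lengths in m; the calibration is good to about 2 mm. A picture is of the moment at which its call begins: read the wrist's pose just before it. get_calibration takes no time and is no camera call; for the wrist camera it gives the pose at the moment of the call.
- ticket.hand_in(): hands the job in, once; it reports no verdict.
The state is a dict: "clock": time; "joint_positions": joint angles; "qvel": joint speeds; "joint_efforts": joint torques, N m; "eef_pos": TCP position; "orientation": TCP orientation; "wrist_force": force on the tool from outside, world axes, zero at the start; "ft_torque": the same for the moment, N m; "finger_gap": opening from 0.0 (shut) to 1.0 (fully open).
Only numpy, scipy, OpenCV 4.12 (cv2) and the standard library are available. Lean on these libraries where they do the work, as an engineer would, in place of code of your own. Each camera call takes 0.05 s, during which the arm holds its last target.

## Working session

There is one attempt and no reset: what is moved stays moved. The work goes in short steps, Python scripts to look and compute and a shell command to move; the robot and the scene stay as the last step left them, time stands still between calls to the robot, and variables do not carry over. Pictures are saved under pics/ and viewed, and the job is handed in when it is done.

```bash
mkdir -p pics; ls; python3 - <<'E'
from rig import get_obs, imaging
import cv2
o=get_obs(); print(o)
for n in ["scene","top","wrist"]:
    im=imaging.get_image(n); cv2.imwrite(f"pics/{n}0.png",im[:,:,::-1])
    c=imaging.get_calibration(n); print(n,c)
E
```

```text
pics
{'clock': 0.0, 'joint_positions': array([ 1.57668286e+00,  4.08524745e-02,  8.37877729e-02, -4.28389670e-04,
       -1.61550318e+00, -3.33707972e-01]), 'qvel': array([ 3.43064439e-04,  9.64532422e-05, -2.29644825e-04,  2.09868397e-03,
        2.11799562e-04,  3.81551885e-04]), 'joint_efforts': array([-1.30195043e-03, -3.68200099e+01,  3.47405112e+01,  6.93221882e+00,
       -5.56449144e-03, -4.03239000e-06]), 'eef_pos': array([0.19301279, 0.56775944, 0.23025007]), 'orientation': array([ 0.1147346, -0.6975867,  0.1160204,  0.6976733]), 'wrist_force': array([-0.39229652, -0.29550437, -0.47285465]), 'ft_torque': array([-0.03891162,  0.03671772, -0.00847091]), 'finger_gap': 1.0014150909285495}
scene {'intrinsics': array([[449.70272014,   0.        , 280.36556743],
       [  0.        , 449.70272014, 212.43820898],
       [  0.        ,   0.        ,   1.        ]]), 'dist_coeffs': array([-0.05902918,  0.        ,  0.        ,  0.        ,  0.        ]), 'R': array([[ 0.49309784,  0.8697887 , -0.01794805],
       [ 0.43304694, -0.26329018, -0.86206069],
       [-0.7545362 ,  0.417307
[... 375 characters left out ...]
1,  8.08171882e-04],
       [-9.64410021e-01, -1.33811107e-01, -2.28052406e-01],
       [ 2.26002441e-01,  3.05196590e-02, -9.73648523e-01]]), 't': array([-0.01137513,  0.60692879,  0.89415303])}
wrist {'intrinsics': array([[294.79602692,   0.        , 282.25565064],
       [  0.        , 294.79602692, 207.5677387 ],
       [  0.        ,   0.        ,   1.        ]]), 'dist_coeffs': array([-0.01431732,  0.        ,  0.        ,  0.        ,  0.        ]), 'R': array([[-3.22000548e-01, -9.46739383e-01,  4.32589392e-04],
       [-8.99568168e-01,  3.06099264e-01,  3.11577201e-01],
       [-2.95114823e-01,  9.99388860e-02, -9.50220743e-01]]), 't': array([ 0.60029843, -0.04018451,  0.3786142 ])}
```

View pics/scene0.png

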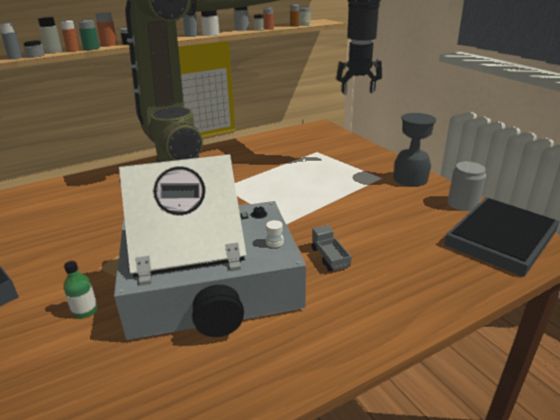

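View pics/top0.png

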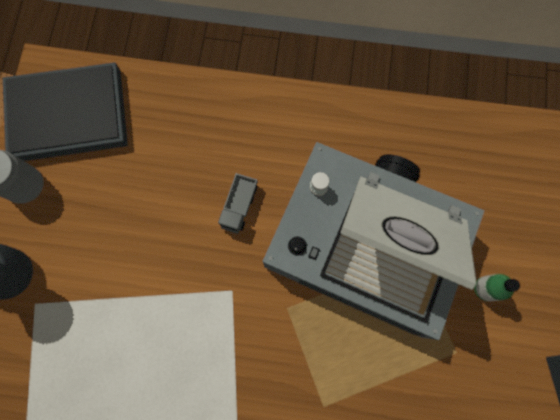

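View pics/wrist0.png

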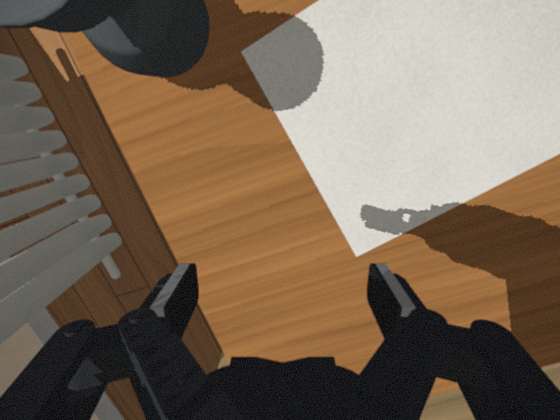

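The scene camera looks from behind the extractor. In the top view the extractor is around (375,240), the hatch is open with the catch at (411,236), the jar at (320,184), the truck at (238,202) and the bottle at (497,287). I'll enlarge the top view.

```bash
python3 - <<'E'
import cv2
im=cv2.imread("pics/top0.png")
cv2.imwrite("pics/topc.png",cv2.resize(im[135:345,255:525],None,fx=2.9,fy=2.85,interpolation=cv2.INTER_CUBIC))
im=cv2.imread("pics/scene0.png")
cv2.imwrite("pics/scenec.png",cv2.resize(im[145:345,50:310],None,fx=3,fy=3,interpolation=cv2.INTER_CUBIC))
E
```

```text
(no output)
```

View pics/topc.png

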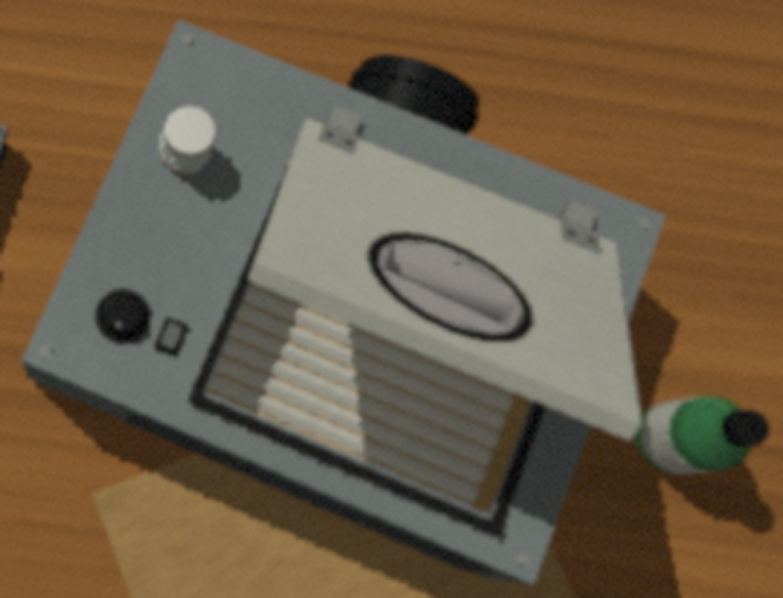

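View pics/scenec.png

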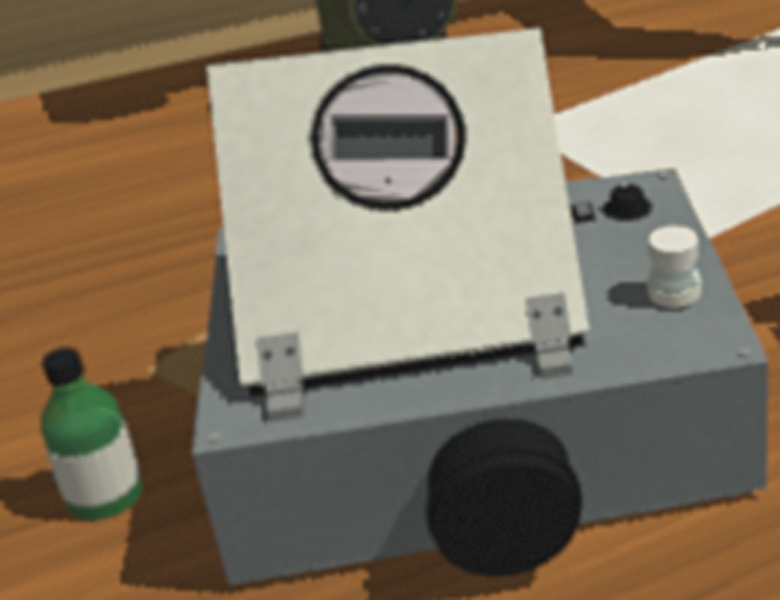

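```bash
cat > fit.py <<'E'
import numpy as np, cv2
from rig import imaging
from scipy.optimize import least_squares
def proj(c,P):
    return cv2.projectPoints(np.array(P,float).reshape(-1,1,3),cv2.Rodrigues(c["R"])[0],c["t"],c["intrinsics"],c["dist_coeffs"])[0][:,0]
def ext(p,q):
    x,y,a=p[:3];c,s=np.cos(a),np.sin(a); q=np.array(q)
    return np.array([x+c*q[0]-s*q[1],y+s*q[0]+c*q[1],q[2]])
def hat(p,q):
    th=p[5]; q=np.array(q)
    # -x goes up when opened
    return ext(p,[p[3]+np.cos(th)*q[0]+np.sin(th)*q[2], p[4]+q[1], .1305-np.sin(th)*q[0]+np.cos(th)*q[2]])
E
cat > f1.py <<'E'
from fit import *
T=lambda u,v:(u/2.9+255,v/2.85+135)
S=lambda u,v:(u/3+50,v/3+145)
X,Y=.135,.18
obs=[('top',0,(X,Y,.12),T(180,20)),('top',0,(X,-Y,.12),T(664,215)),('top',0,(-X,-Y,.12),T(537,583)),('top',0,(-X,Y,.12),T(27,362)),
('scene',0,(X,Y,.12),S(768,362)),('scene',0,(X,-Y,.12),S(195,453)),('scene',0,(-X,Y,.12),S(675,170)),('scene',0,(X,-Y,0),S(232,583)),('scene',0,(X,Y,0),S(762,487)),
('top',1,(-.005,.11,.006),T(308,120)),('top',1,(-.005,-.11,.006),T(615,240)),('top',1,(-.215,.11,.006),T(256,264)),('top',1,(-.215,-.11,.006),T(640,416)),
('scene',1,(-.215,.11,.006),S(541,29)),('scene',1,(-.215,-.11,.006),S(210,67)),('scene',1,(-.005,.11,.006),S(588,330)),('scene',1,(-.005,-.11,.006),S(240,380)),
('scene',1,(-.152,0,.006),S(388,137)),('top',1,(-.152,0,.006),T(450,286))]
C={n:imaging.get_calibration(n) for n in('top','scene')}
def res(p): return np.concatenate([proj(C[n],(hat if h else ext)(p,q))[0]-uv for n,h,q,uv in obs])
r=least_squares(res,[.5,-.1,-.2,.1,-.04,.7],loss='soft_l1',x_scale=[.1]*6)
print(r.x); print(np.round(r.fun.reshape(-1,2),1)); np.save('p.npy',r.x)
p=r.x
print('edge',hat(p,(-.215,0,.006)),'slot',hat(p,(-.152,0,.006)),'hinge',hat(p,(0,0,0)))
p2=p.copy();p2[5]=.022;print('shut edge',hat(p2,(-.215,0,.006)),'slot',hat(p2,(-.152,0,.006)))
E
python3 f1.py
```

```text
[ 0.56631971 -0.11873302 -0.27485652  0.09600854 -0.03939308  0.80462059]
[[-1.  -0. ]
 [ 0.3 -0.3]
 [-0.8  0.3]
 [-1.8 -0.2]
 [-0.6 -0.8]
 [-1.2  0.1]
 [-1.  -1.4]
 [-0.4  3.9]
 [ 0.8  3.6]
 [-0.9 -1.2]
 [-0.3  0.2]
 [-0.2 -0.4]
 [ 0.2  2.5]
 [-0.8 -0.2]
 [-1.1 -0.1]
 [ 0.1 -0.2]
 [ 0.   1.1]
 [-0.1 -0.2]
 [-0.4 -0.5]]
edge [ 0.50871204 -0.14341741  0.28958235] slot [ 0.55075558 -0.15527343  0.24418659] hinge [ 0.64803286 -0.18270501  0.1305    ]
shut edge [ 0.44128018 -0.12440205  0.14122817] slot [ 0.50190075 -0.14149667  0.13984228]
```

```bash
cat > h.py <<'E'
from fit import *
from rig import get_obs
from scipy.spatial.transform import Rotation as Ro
p=np.load('p.npy')
def st():
    o=get_obs(); q=o['orientation']; R=Ro.from_quat([q[1],q[2],q[3],q[0]]).as_matrix(); return o,R
def show(tgt=None,o=None):
    o,R=st()
    yaw=np.arctan2(R[1,1],R[0,1])
    print('t',round(o['clock'],2),'pos',np.round(o['eef_pos'],4),'F',np.round(o['wrist_force'],1),'M',np.round(o['ft_torque'],2),'gap',round(o['finger_gap'],3),'j',np.round(o['joint_positions'],2))
    print('tool y yaw deg',round(np.degrees(yaw),1),'x axis',np.round(R[:,0],3),'spin to hatch-y (cw+):',round((np.degrees(yaw)-(np.degrees(p[2])+90)+90)%180-90,1))
    if tgt is not None: print('target',np.round(tgt,4),'d tool xyz',np.round(R.T@(np.array(tgt)-o['eef_pos']),4))
E
python3 - <<'E'
from h import *
o,R=st();print(np.round(R,3))
t=hat(p,(-.195,.055,.006)); print(t)
show(t+[0,0,.05])
for th in (.8,.6,.4,.2,.05,.01):
    p[5]=th;print(th,np.round(R.T@(hat(p,(-.195,.055,.006))-t),3),hat(p,(-.195,.055,.006)))
E
```

```text
[[-0.    -0.322 -0.947]
 [-0.001 -0.947  0.322]
 [-1.     0.001 -0.   ]]
[ 0.53698668 -0.0942457   0.27517099]
t 0.15 pos [0.193  0.5678 0.2305] F [-0.2 -0.8  0.6] M [0.03 0.01 0.02] gap 0.998 j [ 1.58  0.04  0.08 -0.   -1.62 -0.33]
tool y yaw deg -108.8 x axis [-0.    -0.001 -1.   ] spin to hatch-y (cw+): -3.0
target [ 0.537  -0.0942  0.3252] d tool xyz [-0.0939  0.5162 -0.5388]
0.8 [0.001 0.    0.001] [ 0.53634465 -0.09406465  0.27456468]
0.6 [0.03  0.001 0.027] [ 0.51132163 -0.08700832  0.2455573 ]
0.4 [0.063 0.002 0.046] [ 0.49234396 -0.08165673  0.21196294]
0.2 [0.1   0.003 0.059] [ 0.48016822 -0.07822325  0.17512092]
0.05 [0.129 0.003 0.064] [ 0.47580301 -0.07699229  0.14623844]
0.01 [0.137 0.003 0.064] [ 0.47534697 -0.07686369  0.13844967]
```

```bash
python3 -m pendant '[{"dx":-0.04,"hand":-1},{"dx":-0.08,"hand":-1},{"dx":-0.12,"dy":0.02,"dz":-0.02,"hand":-1},{"dx":-0.13,"dy":0.045,"dz":-0.047,"hand":-1},{"dx":-0.13,"dy":0.07,"dz":-0.073,"hand":-1},{"dx":-0.13,"dy":0.095,"dz":-0.1,"hand":-1},{"dx":-0.13,"dy":0.12,"dz":-0.125,"hand":-1},{"dx":-0.13,"dy":0.145,"dz":-0.15,"hand":-1},{"dx":-0.13,"dy":0.17,"dz":-0.177,"hand":-1},{"dx":-0.13,"dy":0.195,"dz":-0.203,"hand":-1},{"dx":-0.13,"dy":0.22,"dz":-0.23,"hand":-1},{"dx":-0.13,"dy":0.245,"dz":-0.255,"hand":-1},{"dx":-0.13,"dy":0.27,"dz":-0.28,"hand":-1},{"dx":-0.13,"dy":0.295,"dz":-0.307,"hand":-1},{"dx":-0.13,"dy":0.32,"dz":-0.333,"hand":-1},{"dx":-0.13,"dy":0.345,"dz":-0.36,"hand":-1}]'; python3 - <<'E'
from h import *
show(hat(p,(-.195,.055,.006))+[0,0,.05])
E
```

```text
t 0.15 pos [0.193  0.5678 0.2305] F [-0.2 -0.8  0.6] M [0.03 0.01 0.02] gap 0.998 j [ 1.58  0.04  0.08 -0.   -1.62 -0.33]
tool y yaw deg -108.8 x axis [-0.    -0.001 -1.   ] spin to hatch-y (cw+): -3.0
target [ 0.537  -0.0942  0.3252] d tool xyz [-0.0939  0.5162 -0.5388]schema error: expected keys dx, dy, dz, spin, hand
```

```bash
python3 -m pendant '[{"dx":-0.04,"dy":0,"dz":0,"spin":0,"hand":-1},{"dx":-0.08,"dy":0,"dz":0,"spin":0,"hand":-1},{"dx":-0.12,"dy":0.02,"dz":-0.02,"spin":0,"hand":-1},{"dx":-0.13,"dy":0.045,"dz":-0.047,"spin":0,"hand":-1},{"dx":-0.13,"dy":0.07,"dz":-0.073,"spin":-3,"hand":-1},{"dx":-0.13,"dy":0.095,"dz":-0.1,"spin":-3,"hand":-1},{"dx":-0.13,"dy":0.12,"dz":-0.125,"spin":-3,"hand":-1},{"dx":-0.13,"dy":0.145,"dz":-0.15,"spin":-3,"hand":-1},{"dx":-0.13,"dy":0.17,"dz":-0.177,"spin":-3,"hand":-1},{"dx":-0.13,"dy":0.195,"dz":-0.203,"spin":-3,"hand":-1},{"dx":-0.13,"dy":0.22,"dz":-0.23,"spin":-3,"hand":-1},{"dx":-0.13,"dy":0.245,"dz":-0.255,"spin":-3,"hand":-1},{"dx":-0.13,"dy":0.27,"dz":-0.28,"spin":-3,"hand":-1},{"dx":-0.13,"dy":0.295,"dz":-0.307,"spin":-3,"hand":-1},{"dx":-0.13,"dy":0.32,"dz":-0.333,"spin":-3,"hand":-1},{"dx":-0.13,"dy":0.345,"dz":-0.36,"spin":-3,"hand":-1}]'; python3 - <<'E'
from h import *
show(hat(p,(-.195,.055,.006))+[0,0,.05])
E
```

```text
clock: 1.48
eef_pos: [0.4231, 0.1238, 0.3612]
orientation: [-0.097, 0.701, -0.097, -0.7]
wrist_force: [0.8, 0.6, -0.3]
finger_gap: -0.0
t 1.48 pos [0.4231 0.1238 0.3612] F [ 0.8  0.6 -0.3] M [ 0.12 -0.12  0.02] gap -0.0 j [ 0.75 -0.33 -0.    0.   -1.89  0.55]
tool y yaw deg -105.7 x axis [ 0.    -0.001 -1.   ] spin to hatch-y (cw+): -0.0
target [ 0.537  -0.0942  0.3252] d tool xyz [ 0.0362  0.1789 -0.1688]
```

```bash
python3 -m pendant '[{"dx":0,"dy":0.026,"dz":-0.024,"spin":0,"hand":-1},{"dx":0,"dy":0.052,"dz":-0.048,"spin":0,"hand":-1},{"dx":0,"dy":0.078,"dz":-0.073,"spin":0,"hand":-1},{"dx":0,"dy":0.104,"dz":-0.097,"spin":0,"hand":-1},{"dx":0,"dy":0.13,"dz":-0.121,"spin":0,"hand":-1},{"dx":0,"dy":0.155,"dz":-0.145,"spin":0,"hand":-1},{"dx":0,"dy":0.179,"dz":-0.169,"spin":0,"hand":-1},{"dx":0.02,"dy":0.179,"dz":-0.169,"spin":0,"hand":-1},{"dx":0.036,"dy":0.179,"dz":-0.169,"spin":0,"hand":-1},{"dx":0.036,"dy":0.179,"dz":-0.169,"spin":0,"hand":-1}]'; python3 - <<'E'
from h import *
import cv2
from rig import imaging
show(hat(p,(-.195,.055,.006)))
a=imaging.get_image('top');b=imaging.get_image('scene')
cv2.imwrite('pics/a1.png',np.hstack([a[100:345,255:525],b[100:345,50:310]])[:,:,::-1])
E
```

```text
clock: 2.32
eef_pos: [0.5365, -0.0946, 0.3209]
orientation: [0.097, -0.698, 0.098, 0.703]
wrist_force: [0.1, 0.6, -1.8]
finger_gap: 0.001
t 2.32 pos [ 0.5365 -0.0946  0.3209] F [ 0.1  0.6 -1.8] M [0.05 0.01 0.01] gap 0.001 j [ 0.19 -0.07  0.14 -0.   -1.79  1.1 ]
tool y yaw deg -105.8 x axis [-0.007 -0.    -1.   ] spin to hatch-y (cw+): -0.1
target [ 0.537  -0.0942  0.2752] d tool xyz [ 0.0457 -0.0006 -0.0006]
```

View pics/a1.png

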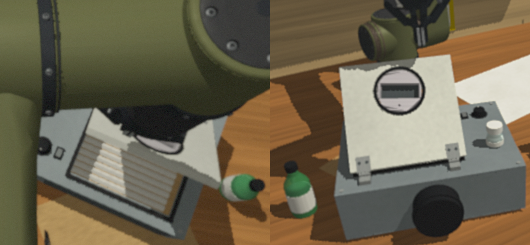

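```bash
python3 -m pendant '[{"dx":0.01,"dy":0,"dz":0,"spin":0,"hand":-1},{"dx":0.02,"dy":0,"dz":0,"spin":0,"hand":-1},{"dx":0.03,"dy":0,"dz":0,"spin":0,"hand":-1},{"dx":0.038,"dy":0,"dz":0,"spin":0,"hand":-1},{"dx":0.046,"dy":0,"dz":0,"spin":0,"hand":-1},{"dx":0.054,"dy":0,"dz":0.007,"spin":0,"hand":-1},{"dx":0.061,"dy":0,"dz":0.013,"spin":0,"hand":-1},{"dx":0.068,"dy":0,"dz":0.02,"spin":0,"hand":-1},{"dx":0.076,"dy":0,"dz":0.026,"spin":0,"hand":-1}]'; python3 - <<'E'
from h import *
import cv2
from rig import imaging
show()
b=imaging.get_image('scene')
cv2.imwrite('pics/a2.png',cv2.resize(b[100:345,50:310],None,fx=2,fy=2)[:,:,::-1])
E
```

```text
clock: 3.17
eef_pos: [0.5117, -0.0875, 0.2488]
orientation: [-0.096, 0.7, -0.097, -0.7]
wrist_force: [0.5, 0.8, 0.8]
finger_gap: 0.006
t 3.17 pos [ 0.5117 -0.0875  0.2488] F [0.5 0.8 0.8] M [-0.04 -0.31 -0.02] gap 0.006 j [ 0.22 -0.17 -0.09  0.   -1.66  1.08]
tool y yaw deg -105.7 x axis [-0.    -0.001 -1.   ] spin to hatch-y (cw+): 0.0
```

View pics/a2.png

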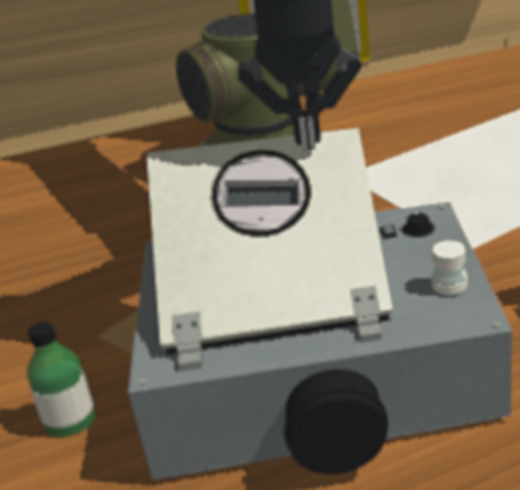

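The fingertips at (305,140) are on the hatch near its free edge, clear of the disc, and it is closing. I'll continue.

```bash
python3 -m pendant '[{"dx":0.009,"dy":0,"dz":0.006,"spin":0,"hand":-1},{"dx":0.018,"dy":0,"dz":0.011,"spin":0,"hand":-1},{"dx":0.027,"dy":0,"dz":0.016,"spin":0,"hand":-1},{"dx":0.036,"dy":0,"dz":0.02,"spin":0,"hand":-1},{"dx":0.045,"dy":0,"dz":0.024,"spin":0,"hand":-1},{"dx":0.054,"dy":0,"dz":0.027,"spin":0,"hand":-1},{"dx":0.063,"dy":0,"dz":0.03,"spin":0,"hand":-1},{"dx":0.072,"dy":0,"dz":0.032,"spin":0,"hand":-1},{"dx":0.08,"dy":0,"dz":0.034,"spin":0,"hand":-1},{"dx":0.087,"dy":0,"dz":0.035,"spin":0,"hand":-1},{"dx":0.094,"dy":0,"dz":0.036,"spin":0,"hand":-1},{"dx":0.1,"dy":0,"dz":0.037,"spin":0,"hand":-1},{"dx":0.104,"dy":0,"dz":0.037,"spin":0,"hand":-1},{"dx":0.106,"dy":0,"dz":0.037,"spin":0,"hand":-1},{"dx":0.106,"dy":0,"dz":0.037,"spin":0,"hand":-1}]'; python3 - <<'E'
from h import *
import cv2
from rig import imaging
show()
b=imaging.get_image('scene')
cv2.imwrite('pics/a3.png',cv2.resize(b[100:345,50:310],None,fx=2.4,fy=2.4)[:,:,::-1])
E
```

```text
clock: 4.47
eef_pos: [0.4746, -0.0772, 0.1411]
orientation: [0.096, -0.699, 0.097, 0.701]
wrist_force: [0.3, 0.4, 0.1]
finger_gap: -0.004
t 4.47 pos [ 0.4746 -0.0772  0.1411] F [0.3 0.4 0.1] M [-0.03  0.01  0.06] gap -0.004 j [ 0.26 -0.28 -0.37  0.   -1.48  1.04]
tool y yaw deg -105.7 x axis [-0.003 -0.001 -1.   ] spin to hatch-y (cw+): 0.0
```

View pics/a3.png

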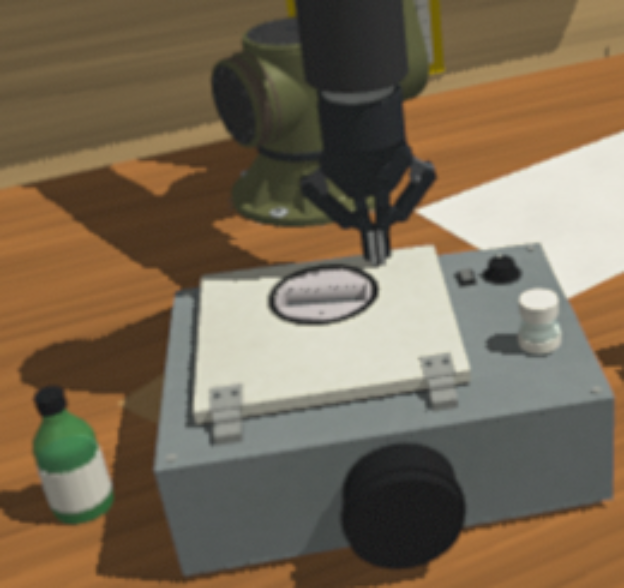

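```bash
python3 -m pendant '[{"dx":0.001,"dy":0,"dz":0,"spin":0,"hand":-1},{"dx":0.002,"dy":0,"dz":0,"spin":0,"hand":-1},{"dx":0.003,"dy":0,"dz":0,"spin":0,"hand":-1},{"dx":0.003,"dy":0,"dz":0,"spin":0,"hand":-1}]';python3 -m pendant '[{"dx":0.001,"dy":0,"dz":0,"spin":0,"hand":-1},{"dx":0.002,"dy":0,"dz":0,"spin":0,"hand":-1},{"dx":0.002,"dy":0,"dz":0,"spin":0,"hand":-1}]'
```

```text
clock: 4.85
eef_pos: [0.4751, -0.0773, 0.1392]
orientation: [0.096, -0.7, 0.097, 0.701]
wrist_force: [-2.1, -0.0, 5.4]
finger_gap: -0.001
clock: 5.1
eef_pos: [0.475, -0.0773, 0.1382]
orientation: [0.096, -0.7, 0.097, 0.701]
wrist_force: [-3.7, 1.6, 6.2]
finger_gap: 0.001
```

Pressed on the seal at 6 N. Next I lift, part-open the fingers and look at the slot from above.

```bash
python3 -m pendant '[{"dx":-0.02,"dy":0,"dz":0,"spin":0,"hand":-1},{"dx":-0.05,"dy":0,"dz":0,"spin":0,"hand":-0.5},{"dx":-0.08,"dy":0,"dz":0,"spin":0,"hand":-0.2},{"dx":-0.08,"dy":0,"dz":0,"spin":0,"hand":-0.2},{"dx":-0.08,"dy":0,"dz":0,"spin":0,"hand":-0.2},{"dx":-0.08,"dy":0,"dz":0,"spin":0,"hand":-0.2}]'; python3 - <<'E'
from h import *
import cv2
from rig import imaging
p[5]=.02
show(hat(p,(-.152,0,.006)))
for n in('wrist','scene','top'):
    c=imaging.get_calibration(n);b=imaging.get_image(n)
    np.savez('c_%s.npz'%n,im=b,**c)
    print(n,proj(c,[hat(p,(-.152,0,.006)),hat(p,(-.152,.037,.006)),hat(p,(-.152,-.037,.006)),hat(p,(-.215,.11,.006)),hat(p,(-.215,-.11,.006))]).round())
    cv2.imwrite('pics/b_%s.png'%n,b[:,:,::-1])
E
```

```text
clock: 5.6
eef_pos: [0.475, -0.077, 0.2173]
orientation: [0.096, -0.7, 0.097, 0.701]
wrist_force: [0.2, 0.9, -1.3]
finger_gap: 0.402
t 5.6 pos [ 0.475  -0.077   0.2173] F [ 0.2  0.9 -1.3] M [ 0.01 -0.04 -0.03] gap 0.402 j [ 0.26 -0.28 -0.23  0.   -1.62  1.04]
tool y yaw deg -105.7 x axis [-0.001 -0.    -1.   ] spin to hatch-y (cw+): 0.0
target [ 0.5019 -0.1415  0.1395] d tool xyz [ 0.0778  0.0548 -0.0435]
wrist [[357. 162.]
 [307. 162.]
 [406. 162.]
 [215. 240.]
 [486. 240.]]
scene [[184. 222.]
 [201. 220.]
 [167. 225.]
 [230. 202.]
 [134. 215.]]
top [[385. 269.]
 [367. 261.]
 [404. 277.]
 [319. 276.]
 [430. 325.]]
```

View pics/b_wrist.png

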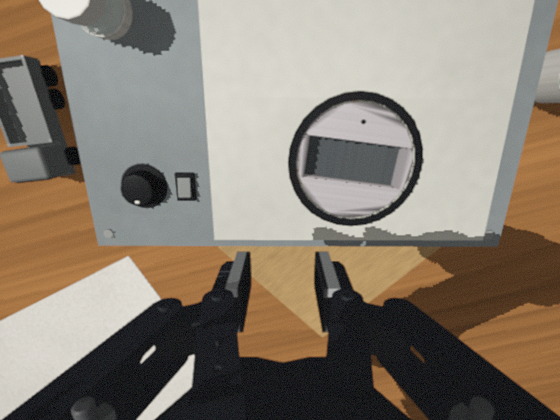

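View pics/b_top.png

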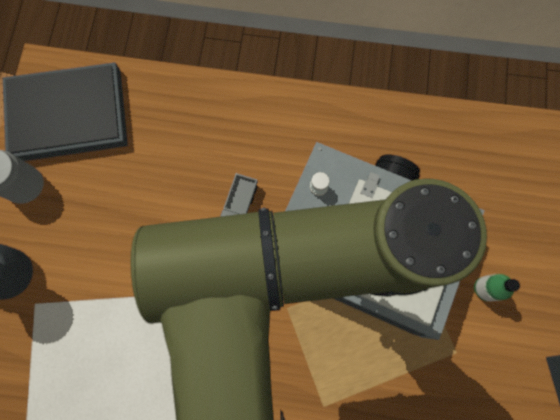

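```bash
python3 - <<'E'
import cv2
im=cv2.imread('pics/b_wrist.png')
cv2.imwrite('pics/b_wc.png',cv2.resize(im[85:235,275:435],None,fx=4,fy=4,interpolation=cv2.INTER_CUBIC))
E
```

```text
(no output)
```

View pics/b_wc.png

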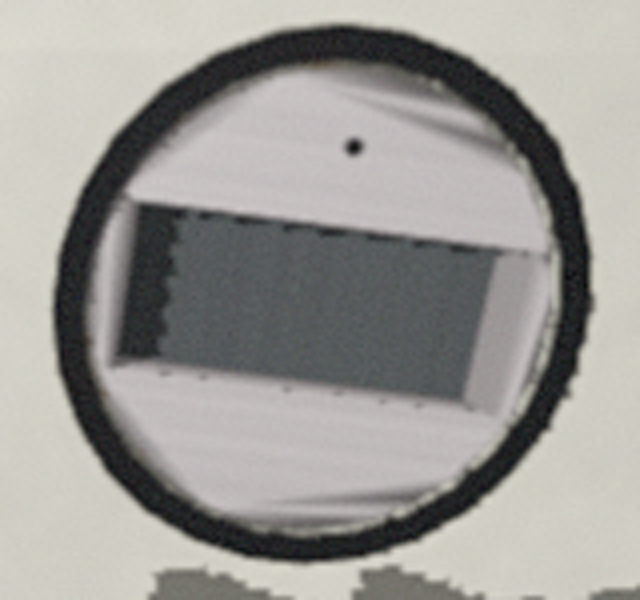

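Wrist crop: slot corners near (135,203), (548,253), (110,365) and (500,412), so the slot is turned about 7° clockwise, with its centre near (322,303) in the crop. That is within 2 mm of the prediction. I'll move over it, align and go down.

```bash
python3 -m pendant '[{"dx":0,"dy":0.015,"dz":-0.012,"spin":2,"hand":-0.2},{"dx":0,"dy":0.03,"dz":-0.025,"spin":4,"hand":-0.2},{"dx":0,"dy":0.043,"dz":-0.036,"spin":7,"hand":-0.2},{"dx":0.02,"dy":0.0535,"dz":-0.0445,"spin":7,"hand":-0.2},{"dx":0.04,"dy":0.0535,"dz":-0.0445,"spin":7,"hand":-0.2},{"dx":0.055,"dy":0.0535,"dz":-0.0445,"spin":7,"hand":-0.2},{"dx":0.06,"dy":0.0535,"dz":-0.0445,"spin":7,"hand":-0.2},{"dx":0.06,"dy":0.0535,"dz":-0.0445,"spin":7,"hand":-0.2}]'; python3 - <<'E'
from h import *
import cv2
from rig import imaging
p[5]=.02
show(hat(p,(-.152,0,.006)))
b=imaging.get_image('wrist');a=imaging.get_image('scene')
cv2.imwrite('pics/c1.png',b[:,:,::-1])
cv2.imwrite('pics/c2.png',cv2.resize(a[130:310,80:280],None,fx=3,fy=3,interpolation=cv2.INTER_CUBIC)[:,:,::-1])
E
```

```text
clock: 6.42
eef_pos: [0.5018, -0.1409, 0.1546]
orientation: [0.138, -0.691, 0.14, 0.696]
wrist_force: [-0.3, -0.1, -0.1]
finger_gap: 0.402
t 6.42 pos [ 0.5018 -0.1409  0.1546] F [-0.3 -0.1 -0.1] M [-0.02 -0.04 -0.04] gap 0.402 j [ 0.11 -0.16 -0.25  0.   -1.49  1.06]
tool y yaw deg -112.7 x axis [-0.007 -0.001 -1.   ] spin to hatch-y (cw+): -7.0
target [ 0.5019 -0.1415  0.1395] d tool xyz [ 0.0151  0.0005 -0.0004]
```

View pics/c1.png

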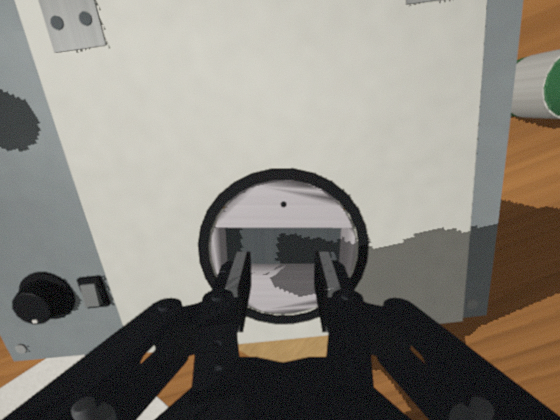

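View pics/c2.png

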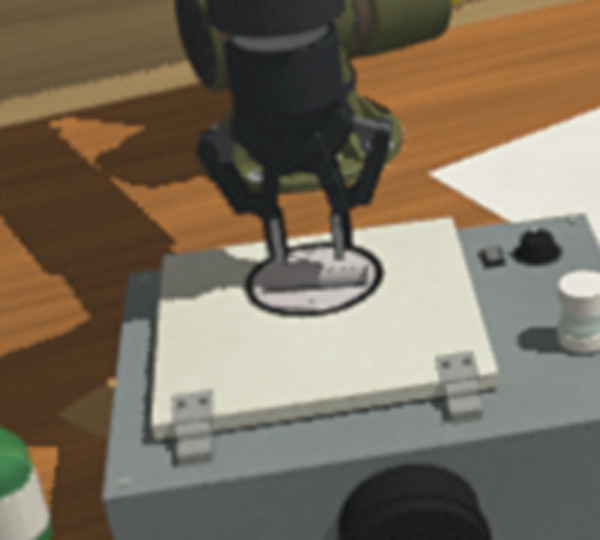

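```bash
python3 - <<'E'
from h import *
import cv2
from rig import imaging
p[5]=.02
c=imaging.get_calibration('wrist')
o,R=st()
print(np.round(c['R']@R,3))
a=np.radians(6.9)
def s(x,y,z=.006): # slot-frame -> hatch, cw rotation from above
    return hat(p,(-.152+np.cos(a)*x+np.sin(a)*y, -np.sin(a)*x+np.cos(a)*y, z))
P=[s(x,y,z) for z in (.006,-.01) for x,y in ((.016,.037),(.016,-.037),(-.016,.037),(-.016,-.037))]
uv=proj(c,P); print(uv.round(1))
im=cv2.imread('pics/c1.png')
for u in uv: cv2.circle(im,(int(round(u[0])),int(round(u[1]))),1,(0,0,255),-1)
for t in np.linspace(0,6.28,60):
    u=proj(c,s(.043*np.cos(t),.043*np.sin(t)))[0]; im[int(u[1]),int(u[0])]=(0,255,0)
cv2.imwrite('pics/c3.png',cv2.resize(im[150:340,190:380],None,fx=3,fy=3,interpolation=cv2.INTER_CUBIC))
E
```

```text
[[ 0.001  1.     0.   ]
 [-0.312  0.     0.95 ]
 [ 0.95  -0.001  0.312]]
[[221.6 227.5]
 [348.4 227.5]
 [224.8 276.1]
 [345.  276.1]
 [226.5 218.5]
 [343.  218.4]
 [229.3 263.8]
 [340.1 263.7]]
```

View pics/c3.png

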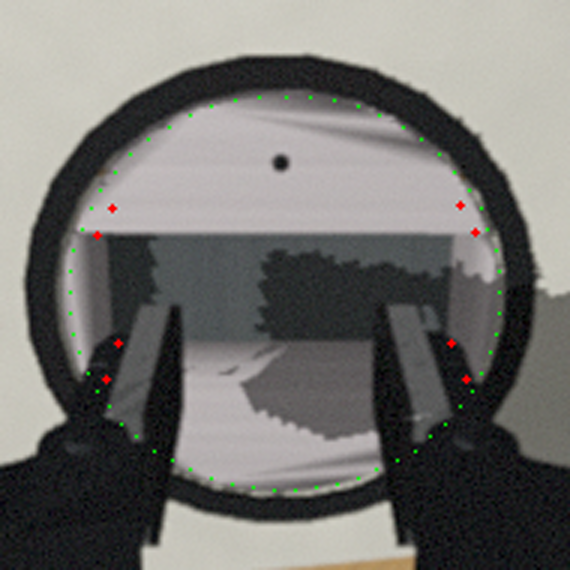

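The predicted slot outline overlays the picture to within 1–2 px, so I go down.

```bash
python3 -m pendant '[{"dx":0.01,"dy":0,"dz":0,"spin":0,"hand":-0.2},{"dx":0.016,"dy":0,"dz":0,"spin":0,"hand":-0.2},{"dx":0.022,"dy":0,"dz":0,"spin":0,"hand":-0.2},{"dx":0.026,"dy":0,"dz":0,"spin":0,"hand":-0.2},{"dx":0.026,"dy":0,"dz":0,"spin":0,"hand":-0.2}]'; python3 -m pendant '[{"dx":0.003,"dy":0,"dz":0,"spin":0,"hand":-0.2},{"dx":0.005,"dy":0,"dz":0,"spin":0,"hand":-0.2},{"dx":0.005,"dy":0,"dz":0,"spin":0,"hand":-0.2}]'; python3 - <<'E'
from h import *
import cv2
from rig import imaging
p[5]=.02
show(hat(p,(-.152,0,.006)))
b=imaging.get_image('wrist');a=imaging.get_image('scene')
cv2.imwrite('pics/d2.png',np.hstack([cv2.resize(b[150:340,190:380],(400,400)),cv2.resize(a[130:310,80:260],(400,400),interpolation=cv2.INTER_CUBIC)])[:,:,::-1])
E
```

```text
clock: 6.93
eef_pos: [0.5024, -0.1408, 0.1302]
orientation: [0.138, -0.692, 0.14, 0.695]
wrist_force: [0.4, -0.3, -0.7]
finger_gap: 0.403
clock: 7.18
eef_pos: [0.5022, -0.1408, 0.1246]
orientation: [0.138, -0.692, 0.14, 0.695]
wrist_force: [0.3, -0.5, -0.1]
finger_gap: 0.401
t 7.18 pos [ 0.5022 -0.1408  0.1246] F [ 0.3 -0.5 -0.1] M [-0.01 -0.01 -0.06] gap 0.401 j [ 0.11 -0.15 -0.3   0.   -1.43  1.06]
tool y yaw deg -112.7 x axis [-0.005 -0.001 -1.   ] spin to hatch-y (cw+): -7.0
target [ 0.5019 -0.1415  0.1395] d tool xyz [-0.0149  0.0008  0.    ]
```

View pics/d2.png

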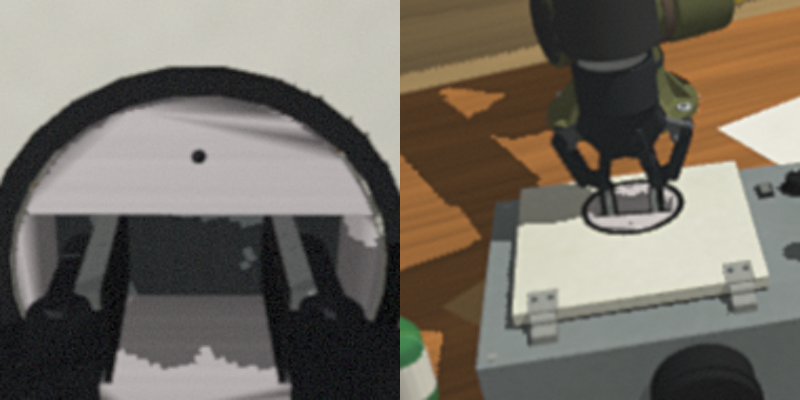

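The fingertips are in the slot, spread along it, with no contact force. Now I turn it clockwise.

```bash
python3 -m pendant '[{"dx":0.002,"dy":0,"dz":0,"spin":5,"hand":-0.2},{"dx":0.002,"dy":0,"dz":0,"spin":10,"hand":-0.2},{"dx":0.002,"dy":0,"dz":0,"spin":15,"hand":-0.2},{"dx":0.002,"dy":0,"dz":0,"spin":20,"hand":-0.2},{"dx":0.002,"dy":0,"dz":0,"spin":25,"hand":-0.2},{"dx":0.002,"dy":0,"dz":0,"spin":30,"hand":-0.2},{"dx":0.002,"dy":0,"dz":0,"spin":30,"hand":-0.2}]'; python3 - <<'E'
from h import *
import cv2
from rig import imaging
p[5]=.02
show(hat(p,(-.152,0,.006)))
b=imaging.get_image('wrist');a=imaging.get_image('scene')
cv2.imwrite('pics/e1.png',np.hstack([cv2.resize(b[150:340,190:380],(400,400)),cv2.resize(a[130:310,80:260],(400,400),interpolation=cv2.INTER_CUBIC)])[:,:,::-1])
E
```

```text
clock: 7.87
eef_pos: [0.5024, -0.1406, 0.1233]
orientation: [0.314, -0.632, 0.316, 0.634]
wrist_force: [-0.3, 0.3, -0.5]
finger_gap: 0.403
t 7.87 pos [ 0.5024 -0.1406  0.1233] F [-0.3  0.3 -0.5] M [0.24 0.18 0.  ] gap 0.403 j [ 0.11 -0.15 -0.3   0.   -1.43  0.53]
tool y yaw deg -142.9 x axis [-0.004 -0.001 -1.   ] spin to hatch-y (cw+): -37.1
target [ 0.5019 -0.1415  0.1395] d tool xyz [-0.0162  0.0011 -0.0004]
```

View pics/e1.png

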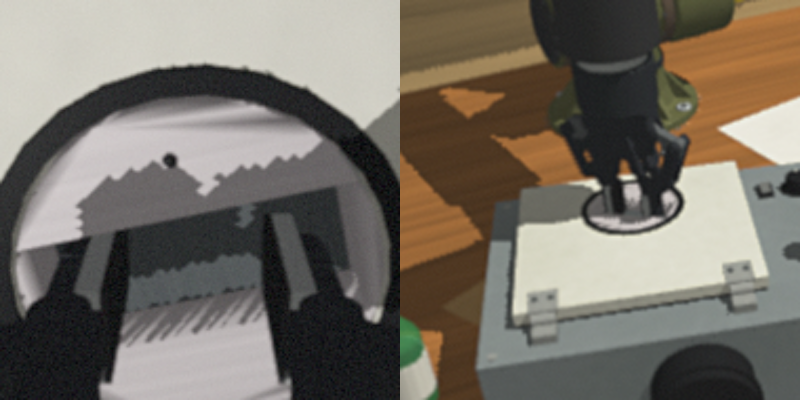

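The disc follows, lagging the fingers by about 11°. I'll continue.

```bash
python3 -m pendant '[{"dx":0.0005,"dy":0,"dz":0,"spin":5,"hand":-0.2},{"dx":0.001,"dy":0,"dz":0,"spin":10,"hand":-0.2},{"dx":0.001,"dy":0,"dz":0,"spin":15,"hand":-0.2},{"dx":0.0015,"dy":0,"dz":0,"spin":20,"hand":-0.2},{"dx":0.0015,"dy":0,"dz":0,"spin":25,"hand":-0.2},{"dx":0.002,"dy":0,"dz":0,"spin":30,"hand":-0.2},{"dx":0.002,"dy":0,"dz":0,"spin":35,"hand":-0.2},{"dx":0.002,"dy":0,"dz":0,"spin":40,"hand":-0.2},{"dx":0.002,"dy":0,"dz":0,"spin":45,"hand":-0.2},{"dx":0.002,"dy":0,"dz":0,"spin":45,"hand":-0.2}]'; python3 - <<'E'
from h import *
import cv2
from rig import imaging
p[5]=.02
show(hat(p,(-.152,0,.006)))
b=imaging.get_image('wrist');a=imaging.get_image('scene')
cv2.imwrite('pics/e2.png',np.hstack([cv2.resize(b[150:340,190:380],(400,400)),cv2.resize(a[130:310,80:260],(400,400),interpolation=cv2.INTER_CUBIC)])[:,:,::-1])
E
```

```text
clock: 8.8
eef_pos: [0.503, -0.1411, 0.1224]
orientation: [0.531, -0.466, 0.533, 0.466]
wrist_force: [1.6, -0.4, 2.8]
finger_gap: 0.403
t 8.8 pos [ 0.503  -0.1411  0.1224] F [ 1.6 -0.4  2.8] M [ 0.15 -0.22  0.01] gap 0.403 j [ 0.11 -0.15 -0.3   0.   -1.43 -0.25]
tool y yaw deg 172.4 x axis [-0.002 -0.002 -1.   ] spin to hatch-y (cw+): -81.8
target [ 0.5019 -0.1415  0.1395] d tool xyz [-0.0171  0.0011 -0.0006]
```

View pics/e2.png

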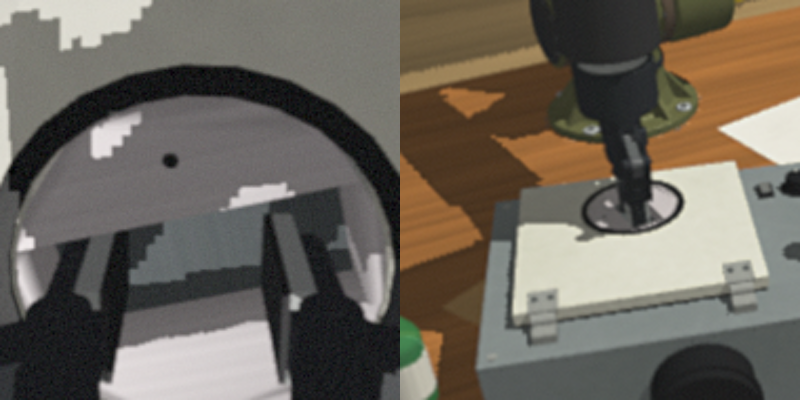

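```bash
python3 -m pendant '[{"dx":0.0005,"dy":0,"dz":0,"spin":5,"hand":-0.2},{"dx":0.001,"dy":0,"dz":0,"spin":10,"hand":-0.2},{"dx":0.001,"dy":0,"dz":0,"spin":14,"hand":-0.2},{"dx":0.001,"dy":0,"dz":0,"spin":17,"hand":-0.2},{"dx":0.001,"dy":0,"dz":0,"spin":19,"hand":-0.2},{"dx":0.001,"dy":0,"dz":0,"spin":19,"hand":-0.2}]'; python3 -m pendant '[{"dx":0,"dy":0,"dz":0,"spin":1,"hand":-0.2},{"dx":0,"dy":0,"dz":0,"spin":2,"hand":-0.2},{"dx":0,"dy":0,"dz":0,"spin":3,"hand":-0.2},{"dx":0,"dy":0,"dz":0,"spin":3,"hand":-0.2}]'; python3 - <<'E'
from h import *
import cv2
from rig import imaging
p[5]=.0
show(hat(p,(-.152,0,.006)))
b=imaging.get_image('wrist');a=imaging.get_image('scene')
cv2.imwrite('pics/e3.png',np.hstack([cv2.resize(b[150:340,190:380],(400,400)),cv2.resize(a[130:310,80:260],(400,400),interpolation=cv2.INTER_CUBIC)])[:,:,::-1])
E
```

```text
clock: 9.4
eef_pos: [0.5029, -0.1414, 0.1208]
orientation: [0.599, -0.374, 0.602, 0.373]
wrist_force: [0.6, -2.5, -2.1]
finger_gap: 0.399
clock: 9.73
eef_pos: [0.5028, -0.1415, 0.1207]
orientation: [0.609, -0.358, 0.611, 0.357]
wrist_force: [0.2, -1.4, -0.9]
finger_gap: 0.401
t 9.73 pos [ 0.5028 -0.1415  0.1207] F [ 0.2 -1.4 -0.9] M [-0.74 -0.32  0.12] gap 0.401 j [ 0.11 -0.15 -0.3   0.   -1.42 -0.62]
tool y yaw deg 150.8 x axis [-0.003 -0.003 -1.   ] spin to hatch-y (cw+): 76.5
target [ 0.5017 -0.1415  0.1365] d tool xyz [-0.0158  0.001  -0.0005]
```

View pics/e3.png

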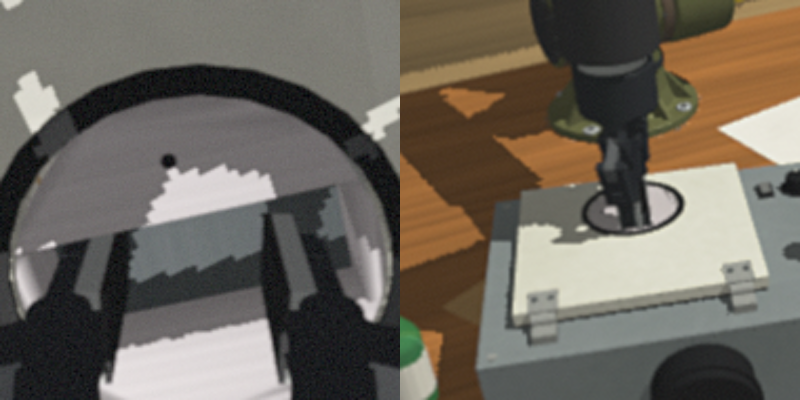

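```bash
python3 -m pendant '[{"dx":0,"dy":0,"dz":0,"spin":2,"hand":-0.2},{"dx":0,"dy":0,"dz":0,"spin":4,"hand":-0.2},{"dx":0,"dy":0,"dz":0,"spin":4,"hand":-0.2},{"dx":0,"dy":0,"dz":0,"spin":4,"hand":-0.2}]'; python3 - <<'E'
from h import *
show()
E
```

```text
clock: 10.17
eef_pos: [0.5028, -0.1415, 0.1207]
orientation: [0.62, -0.338, 0.623, 0.337]
wrist_force: [0.2, -3.0, -1.1]
finger_gap: 0.395
t 10.17 pos [ 0.5028 -0.1415  0.1207] F [ 0.2 -3.  -1.1] M [-1.17 -0.33  2.38] gap 0.395 j [ 0.11 -0.15 -0.3   0.   -1.42 -0.69]
tool y yaw deg 147.1 x axis [-0.003 -0.004 -1.   ] spin to hatch-y (cw+): 72.8
```

The moment jumped to 2.4 N m, so the catch is against its stop. I centre the fingers in the slot, lift out and look.

```bash
python3 -m pendant '[{"dx":0,"dy":0,"dz":0,"spin":-5,"hand":-0.2},{"dx":0,"dy":0,"dz":0,"spin":-10,"hand":-0.2},{"dx":0,"dy":0,"dz":0,"spin":-15,"hand":-0.2},{"dx":-0.003,"dy":0,"dz":0,"spin":-15,"hand":-0.2},{"dx":-0.01,"dy":0,"dz":0,"spin":-15,"hand":-0.2},{"dx":-0.025,"dy":0,"dz":0,"spin":-15,"hand":-0.2},{"dx":-0.05,"dy":0,"dz":0,"spin":-15,"hand":-0.2},{"dx":-0.08,"dy":0,"dz":0,"spin":-15,"hand":-0.2},{"dx":-0.11,"dy":0,"dz":0.02,"spin":-15,"hand":-0.2},{"dx":-0.13,"dy":0,"dz":0.05,"spin":-15,"hand":-0.2},{"dx":-0.14,"dy":0,"dz":0.07,"spin":-15,"hand":-0.2},{"dx":-0.14,"dy":0,"dz":0.07,"spin":-15,"hand":-0.2}]'; python3 - <<'E'
from h import *
import cv2
from rig import imaging
show()
p[5]=0
b=imaging.get_image('wrist');c=imaging.get_calibration('wrist')
a=imaging.get_image('scene');d=imaging.get_calibration('scene')
Q=[hat(p,q) for q in((-.215,.11,.006),(-.215,-.11,.006),(-.152,.037,.006),(-.152,0,.006),(-.115,0,.006),(-.189,0,.006))]
print(proj(c,Q).round(),proj(d,Q).round())
cv2.imwrite('pics/g1.png',b[:,:,::-1])
cv2.imwrite('pics/g2.png',cv2.resize(a[130:330,50:310],None,fx=3,fy=3,interpolation=cv2.INTER_CUBIC)[:,:,::-1])
E
```

```text
clock: 11.17
eef_pos: [0.5434, -0.0799, 0.2636]
orientation: [0.572, -0.417, 0.572, 0.415]
wrist_force: [-0.1, -0.6, -0.5]
finger_gap: 0.398
t 11.17 pos [ 0.5434 -0.0799  0.2636] F [-0.1 -0.6 -0.5] M [-0.1   0.06  0.02] gap 0.398 j [ 0.22 -0.09  0.01  0.   -1.67 -0.54]
tool y yaw deg 162.0 x axis [ 0.001 -0.003 -1.   ] spin to hatch-y (cw+): 87.8
[[371. 236.]
 [385. -30.]
 [306. 165.]
 [305. 122.]
 [263. 124.]
 [347. 121.]] [[230. 203.]
 [134. 216.]
 [201. 221.]
 [185. 224.]
 [186. 232.]
 [184. 215.]]
```

View pics/g1.png

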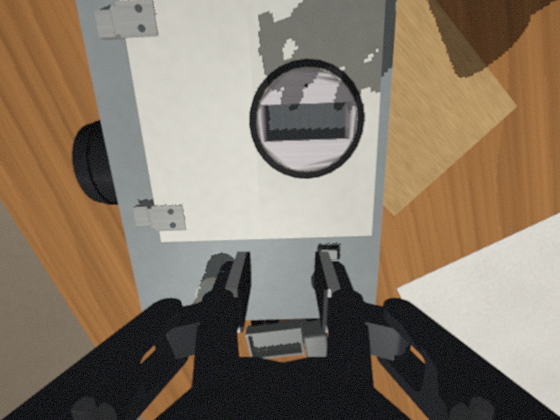

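View pics/g2.png

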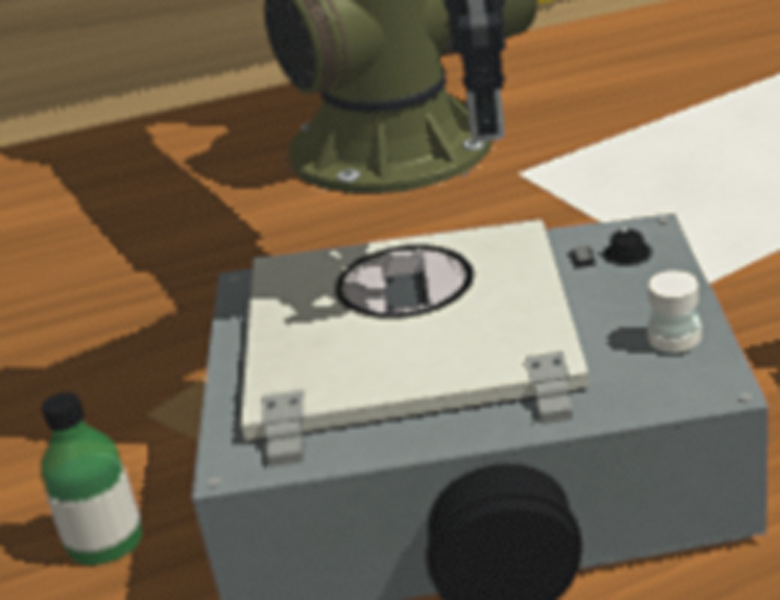

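```bash
python3 - <<'E'
import cv2
im=cv2.imread('pics/g1.png')
cv2.imwrite('pics/g3.png',cv2.resize(im[50:190,240:375],None,fx=4.2,fy=4.2,interpolation=cv2.INTER_CUBIC))
E
```

```text
(no output)
```

View pics/g3.png

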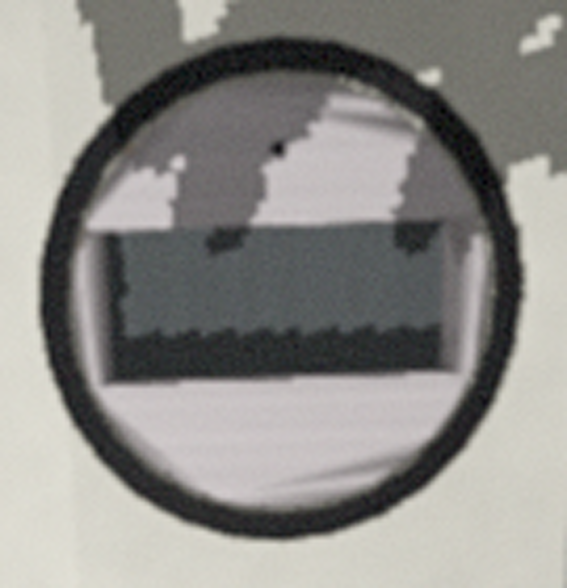

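The slot edge runs (90,232)→(480,220), about −1.8° against the predicted −2° for the locked position. I'll check the loose items and then hand in.

```bash
python3 - <<'E'
import cv2,numpy as np
from rig import imaging,ticket,get_obs
a=imaging.get_image('scene')[:,:,::-1].astype(int);b=cv2.imread('pics/scene0.png').astype(int)
for n,(x0,x1,y0,y1) in dict(truck=(310,352,226,272),jar=(263,288,218,250),bottle=(60,100,258,320)).items():
    print(n,np.abs(a-b)[y0:y1,x0:x1].mean().round(1))
print(get_obs()['wrist_force'],get_obs()['clock'])
print(ticket.hand_in())
E
```

```text
truck 4.4
jar 7.1
bottle 15.4
[-0.06768717 -0.69396364 -1.68048893] 11.3167
the job is handed in; nothing more can be done
None
```

The job is done and handed in, at 11.3 s on the robot's clock. I closed the hatch with shut fingertips, pushing on its outer face near the free edge until it pressed on the seal at about 6 N. I then set the spread fingertips in the slot, turned the catch clockwise until the moment jumped to 2.4 N m at the stop, eased back inside the slot's play and lifted clear.

**Last checks:**
- **Catch:** the slot sits square to the free edge to within about 1°.
- **Hatch:** the free-edge corners in the scene picture match the locked position to about 1 pixel.
- **Contact:** the last wrist force was under 2 N, with the arm clear of everything.
- **Jar and truck:** these areas of the scene picture changed little between start and end (mean difference 7.1 and 4.4).
- **Bottle:** this area changed more (15.4). The bottle's cap is at the same pixel before and after, to under 1 pixel, so I put it down to the changed shadows, though I did not test that separately.

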